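# Fit the crevice nozzle onto the bench dust collector

## Robot

A 6-joint arm with a two-finger parallel gripper is mounted at the origin on the work surface. World frame = base frame: x ahead of the robot, y to its left, z up, the work surface at z = 0. Lengths are in m, angles in rad, forces in N, time in s.
With the tool pointing down it reaches from about 0.35 to 0.725 m from the base axis. Payload 6 kg.
Tool frame: the origin (TCP) lies midway between the tips of the shut fingers; the grasp point (between the pads) lies 19 mm behind it (r.grip_point_offset is the distance from the TCP to the grasp point, in m); z points along the fingers, y is the direction in which the jaws open and shut (so a half turn about z gives the same grasp; the last joint's range is limited). The gripper opens to 85 mm and grips with 20 to 120 N. Pads are 22 mm wide; open, the fingers measure 114 mm over their backs; the gripper's body (76 mm by 85 mm) begins 54 mm behind the grasp point. The pads swing forward as they close: fully open they stand 13 mm farther back than shut.
Start: joints at [1.584, 0.04, 0.085, 0, -1.615, -0.334], TCP at [0.189, 0.569, 0.231] pointing down, gripper open.
Joint ranges: [-2.56, 2.56], [-1.29, 2.01], [-1.08, 1.49], [-3.29, 1.98], [-2.81, -0.18], [-2.99, 2.99]. Speed limits (rad/s): [2.57, 2.57, 3.01, 3.14, 3.14, 3.14].

## Interface

Orientations are given as a unit quaternion [x, y, z, w].
In Python, from cell import r gives the robot as it stands.
- The arm moves only by the shell command python3 -m handwheel 'ROWS'. ROWS is JSON, a list of rows, each a list of 3 entries, a list of its own where there are three numbers: the closure, from -1 (fully open) to 1 (shut), so that 0 is half open, then the shift along the tool's x, y, z in m, then the turn, a rotation vector about the tool's x, y, z in rad. A call has 1 to 8 rows; each row is the pose to reach, as a shift and turn from the pose measured when the call began, along the tool's axes at that moment; what a row does not reach only later rows make up. A row lasts 1/10 s, in which the tool goes at most 50 mm and 8.59 degrees, less where a joint would pass 70% of its speed; a pose out of reach is approached as far as the arm can. A call with a gripper value outside its range is refused whole. The fingers move at their own pace and stop on an object; the grip force is fixed at half the most. Time passes only in rows, so rows that repeat a pose let the fingers close. It gives the time, the measured TCP pose, the force and the opening at its end, in the units of the state.
- r.get_state(): the state, without advancing time (a new reading comes with each control period).
- r.get_image(name): name is "scene" or "top" or "wrist"; returns the picture (420x560x3 uint8, red, green, blue); there is no depth.
- r.get_calibration(name): a dict with "fx", "fy", "cx", "cy" (pixels), "T" (4x4, takes a point from camera to world coordinates). Camera axes: x right, y down, z forward; pixel columns grow to the right and rows downward; lengths in m; the calibration is good to about 2 mm. The wrist camera is an equidistant fisheye: a pixel r from the principal point sees the ray r / f radians off the axis. A picture is of the moment at which its call begins: read the wrist's pose just before it. get_calibration takes no time and is no camera call; for the wrist camera it gives the pose at the moment of the call.
- r.finish_job(): hands the job in, once; it reports no verdict.
Trained networks look in the newest picture that a camera, given by its name, has taken for a name from the list of things; names that differ only in an ending like _2 or _b are one class to them, and where a whole thing is asked for, a point or a joint stands for the part that bears it (a point fixed in the world has none). Each returns a list of dicts, best first, with "p" (0 to 1); they miss things now and then, are a little off and sometimes report something else, mostly with a low value. They report only what shows in the picture. A call takes as long as a camera call. They do not tell look-alikes from the thing itself.
- r.spot_in(camera, name): "bbox" ([centre column, centre row, width, height] in pixels, round what is visible of it).
- r.silhouettes(camera, name): "region" (420x560 bool, what is visible of it) and "bbox" ([centre column, centre row, width, height] in pixels, round what is visible of it).
- r.mark_of(camera, name): "centre" ([column, row] in pixels: a listed point, or the origin of a listed thing).
The state is a dict: "time_s": time; "qpos": joint angles; "qvel": joint speeds; "joint_torque": joint torques, N m; "tool_pos": TCP position; "tool_rot": TCP orientation; "ft_force": force on the tool from outside, world axes, zero at the start; "moment": the same for the moment, N m; "finger_gap": opening from 0.0 (shut) to 1.0 (fully open).
Only numpy, scipy, OpenCV 4.12 (cv2) and the standard library are available. Lean on these libraries where they do the work, as an engineer would, in place of code of your own. Each camera call takes 0.05 s, during which the arm holds its last target. There are 200 camera calls.

## Task

Slide the yellow crevice nozzle down over the leaning steel inlet stub of the green dust collector until its mouth sits on the black collar, and turn it until the red spring button pops out through the window in the nozzle's side; push and turn it gently, without forcing it. Then let go of it, leaving it locked on the stub; leave the carved birds and the mallet where they are.

Things in the scene. Friction and masses are not known exactly. Their poses are not given: they have to be found in the camera images.
- nozzle: loose yellow crevice nozzle, 160 mm tall, 0.18 kg, standing upright on its mouth. Origin at the centre of the mouth, z along its axis to the blade. z 0-11 mm: black bell mouth, inner diameter 57 narrowing to 43, outer 66. Then a round socket, inner 43, outer 51, open inside to z 75. Solid above; it tapers from z 80 to 100 into the blade
- blade (a point): middle of the nozzle's flat solid blade, on its axis, z 135 mm from the mouth: the place to grip. The blade runs from z 100 to 160 mm, 24 mm thick along the nozzle's y, 46 mm wide along its x. Axes as the nozzle's
- window (a point): centre of the window, the only opening in the socket's side wall, on the nozzle's +x side, z 18 to 34 mm from the mouth, about 16 mm wide. This point is 23.5 mm from the axis, z 26 mm. Axes as the nozzle's
- stub: steel inlet stub on the collector, leaning 30 degrees from vertical. Origin: centre of the black collar's upper face, 105 mm above the bench; z along the stub to its tip; x points to the upper side of the lean. Stub diameter 40, 60 mm long, last 10 mm tapering to 28; collar diameter 72. Fitted, the nozzle's mouth rests on the collar, z axes agreeing
- port: green dust collector fixed on the bench: box 180 mm along x (from -70 to +110), 160 along y, 60 high, a 72 mm wide boss under the collar to 91 mm. Origin on the bench straight below the collar's centre, z up; the stub leans towards its -x
- button (a joint): red spring button in the stub's side, 26 mm above the collar, 10 mm wide, domed, 7 mm proud. 0 = out, 0.008 = pressed in; 4 N to start, 6.5 N at 5 mm. It stands up to 43 degrees either side of the stub's x, unreported: find it by eye or touch. The bell mouth pushes it in (10 to 15 N along the stub); it rides pressed 3 mm or more on the wall till the window meets it (2.5 mm play)
- bird_a: small stout carved wooden bird, 58 mm across, 80 mm tall, origin at the centre of its underside; a bystander, leave it standing where it is
- bird_b: small stout carved wooden bird, 58 mm across, 80 mm tall, origin at the centre of its underside; a bystander, leave it standing where it is
- mallet: wooden carver's mallet lying on the bench, head 90 x 58 x 58 mm, handle 24 mm thick and 130 mm long along its +y; origin under the centre of its head; a bystander, leave it lying
Things that resemble listed ones, but are neither listed nor needed, are in the scene too. Of the things shaped like the nozzle, the yellow one is meant. What is shaped like the port but brown is not meant.

How it is judged:
On the way:
1. the nozzle is over the stub and holds the spring button pressed in (value of joint button above 0.002 m and z of nozzle in the frame of stub below 0.03 m and distance between nozzle and stub below 0.032 m and angle between the z axis of nozzle and the z axis of stub, either way round below 0.2 rad), for 0.05 s.
At the end, for the whole second after the job is handed in: the nozzle sits on the stub, its mouth centre within 6 mm of the collar's centre and its axis within 0.1 rad of the stub's, the button has sprung out through the window (less than 1.5 mm pressed), and the nozzle is at rest (distance between nozzle and stub below 0.006 m and angle between the z axis of nozzle and the z axis of stub, either way round below 0.1 rad and angle between nozzle's own z axis and vertical below 1 rad and value of joint button below 0.0015 m and linear speed of nozzle below 0.02 m/s); the robot touches nothing.
It fails at once if the nozzle is forced: it presses on the dust collector, stub or button with more than 60 N (contact force between nozzle and port above 60 N).
It fails at once if a bystander (bird or mallet) is moved more than 40 mm or a bird is tipped over (distance of any of bird_a, bird_b, mallet from where it was at the start of the episode above 0.04 m or angle between any of bird_a, bird_b's own z axis and vertical above 0.6 rad).
It also fails if it takes over 58 s, if anything falls off the work surface, if the arm or the gripper's body presses on something with over 40 N, if the wrist force passes 120 N, or if a joint passes its speed limit or range.

## Working session

There is one attempt and no reset: what is moved stays moved. The work goes in short steps, Python scripts to look and compute and a shell command to move; the robot and the scene stay as the last step left them, time stands still between calls to the robot, and variables do not carry over. Pictures are saved under pics/ and viewed, about 8 in all and at most 12, crops included, and the job is handed in when it is done.

```bash
ls; mkdir -p pics; python3 - <<'E'
from cell import r
import cv2,numpy as np
ims=[]
for c in ("scene","top"):
    im=r.get_image(c); cv2.imwrite(f"pics/{c}0.png",im[:,:,::-1]); ims.append(im)
    k=r.get_calibration(c); print(c,k["fx"],k["fy"],k["cx"],k["cy"],np.round(k["T"],3).tolist())
    for n in ("nozzle","blade","window","stub","port","button","bird_a","mallet"):
        print(n,[(np.round(d["centre"]).tolist(),round(d["p"],2)) for d in r.mark_of(c,n)][:4])
print({k:np.round(v,3).tolist() for k,v in r.get_state().items()})
E
```

```text
pics
scene 508.24994475854015 508.24994475854015 275.7005418114891 212.48197042853306 [[0.499, 0.494, -0.712, 1.193], [0.866, -0.305, 0.396, -0.5], [-0.022, -0.814, -0.58, 0.715], [0.0, 0.0, 0.0, 1.0]]
nozzle [([330.0, 217.0], 0.64)]
blade [([332.0, 162.0], 0.71), ([357.0, 188.0], 0.6), ([103.0, 300.0], 0.54)]
window [([363.0, 232.0], 0.75), ([328.0, 197.0], 0.57), ([274.0, 324.0], 0.34)]
stub [([274.0, 280.0], 0.69), ([173.0, 189.0], 0.62)]
port [([180.0, 232.0], 0.78), ([274.0, 321.0], 0.65)]Traceback (most recent call last):
  File "<stdin>", line 8, in <module>
ValueError: it knows: bird, blade, mallet, nozzle, port, stub, window
```

```bash
python3 - <<'E'
from cell import r
import cv2,numpy as np
for c in ("scene","top"):
    if c=="top":
        im=r.get_image(c); cv2.imwrite(f"pics/{c}0.png",im[:,:,::-1])
        k=r.get_calibration(c); print(c,k["fx"],k["fy"],k["cx"],k["cy"],np.round(k["T"],3).tolist())
    for n in ("nozzle","blade","window","stub","port","bird","mallet")[0 if c=="top" else 5:]:
        print(n,[(np.round(d["centre"]).tolist(),round(d["p"],2)) for d in r.mark_of(c,n)][:4])
print({k:np.round(v,3).tolist() for k,v in r.get_state().items()})
E
```

```text
bird [([420.0, 264.0], 0.91), ([412.0, 211.0], 0.91)]
mallet [([105.0, 302.0], 0.68), ([364.0, 230.0], 0.37)]
top 413.7936399010547 413.7936399010547 276.9155469420729 208.69297455549474 [[0.01, -0.983, 0.182, 0.275], [-1.0, -0.01, 0.001, -0.086], [0.001, -0.182, -0.983, 1.195], [0.0, 0.0, 0.0, 1.0]]
nozzle [([218.0, 206.0], 0.94), ([214.0, 244.0], 0.72)]
blade [([204.0, 239.0], 0.92), ([211.0, 198.0], 0.76)]
window [([211.0, 199.0], 0.94), ([210.0, 251.0], 0.9)]
stub [([335.0, 294.0], 0.58)]
port [([327.0, 294.0], 0.62), ([310.0, 168.0], 0.55), ([314.0, 156.0], 0.35)]
bird [([156.0, 211.0], 0.62), ([196.0, 165.0], 0.57)]
mallet [([403.0, 245.0], 0.61)]
{'time_s': 0.8, 'qpos': [1.584, 0.04, 0.085, -0.0, -1.616, -0.334], 'qvel': [0.0, 0.002, -0.0, -0.001, -0.0, 0.001], 'joint_torque': [0.0, -36.789, 34.743, 6.933, -0.001, -0.0], 'tool_pos': [0.189, 0.569, 0.231], 'tool_rot': [0.987, -0.16, 0.0, 0.0], 'ft_force': [-0.22, 0.227, -1.383], 'moment': [-0.059, -0.002, 0.037], 'finger_gap': 0.998}
```

View pics/scene0.png

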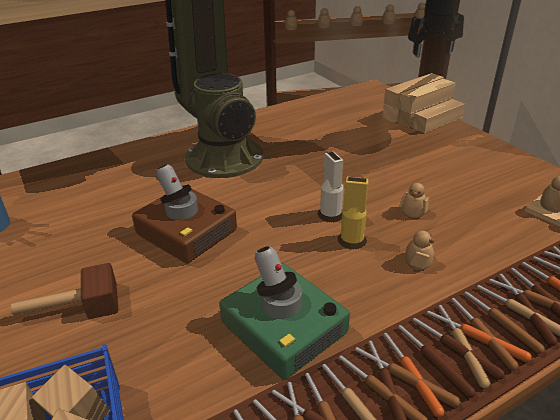

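View pics/top0.png

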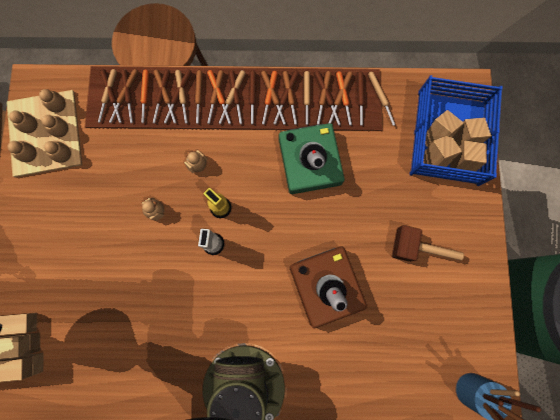

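The scene picture has two nozzles: the yellow one at (354,210) and a white look-alike at (331,185). It has two ports: the green one at (285,310) and a brown look-alike at (185,220). In the top picture these are yellow (216,203), white (210,242), green (312,160) and brown (330,287). The yellow nozzle and the green port are the ones meant. I'll confirm that in an enlarged crop and measure.

```bash
cat > h.py <<'E'
from cell import r
import cv2,numpy as np
from scipy.spatial.transform import Rotation as R
def ray(c,uv,k=None):
    k=k or r.get_calibration(c); T=np.array(k["T"])
    x=(uv[0]-k["cx"])/k["fx"]; y=(uv[1]-k["cy"])/k["fy"]
    d=np.array([x,y,1.])
    if c=="wrist":
        t=np.hypot(x,y); d=np.array([x/t*np.sin(t),y/t*np.sin(t),np.cos(t)])
    return T[:3,3],T[:3,:3]@d/np.linalg.norm(d)
def at_z(c,uv,z,k=None):
    o,d=ray(c,uv,k); return o+d*(z-o[2])/d[2]
def tri(rays):
    A=sum(np.eye(3)-np.outer(d,d) for o,d in rays); b=sum((np.eye(3)-np.outer(d,d))@o for o,d in rays)
    p=np.linalg.solve(A,b); return p,[np.linalg.norm(np.cross(p-o,d)) for o,d in rays]
def proj(c,P,k=None):
    k=k or r.get_calibration(c); T=np.array(k["T"]); q=(np.atleast_2d(P)-T[:3,3])@T[:3,:3]
    if c=="wrist":
        t=np.arctan2(np.hypot(q[:,0],q[:,1]),q[:,2]); n=np.hypot(q[:,0],q[:,1])+1e-12
        return np.c_[k["cx"]+k["fx"]*t*q[:,0]/n,k["cy"]+k["fy"]*t*q[:,1]/n]
    return np.c_[k["cx"]+k["fx"]*q[:,0]/q[:,2],k["cy"]+k["fy"]*q[:,1]/q[:,2]]
E
python3 - <<'E'
from h import *
s=cv2.imread("pics/scene0.png");t=cv2.imread("pics/top0.png")
def crop(im,u,v,w,h): return cv2.resize(im[v:v+h,u:u+w],(400,300),interpolation=cv2.INTER_CUBIC)
cv2.imwrite("pics/crop1.png",np.vstack([np.hstack([crop(s,295,145,120,90+20)[:300],crop(s,215,235,144,108)]),np.hstack([crop(t,180,175,80,60),crop(t,264,115,96,72)])]))
print(at_z("top",(218,206),0),at_z("scene",(353,240),0), at_z("top",(212,196),.16),at_z("scene",(357,180),.16))
print("port",at_z("top",(312,158),.1),at_z("top",(327,150),.06))
for n in ("stub","port","nozzle"):
  for c in ("scene","top"):
    print(n,c,[(np.round(d["bbox"]).tolist(),round(d["p"],2)) for d in r.spot_in(c,n)][:4])
E
```

```text
[0.50164976 0.08846009 0.        ] [0.49844018 0.08274574 0.        ] [0.49711625 0.08140629 0.16      ] [0.49962644 0.07889663 0.16      ]
port [ 0.61989848 -0.17993227  0.1       ] [ 0.65681684 -0.22644963  0.06      ]
stub scene [([275.0, 274.0, 46.0, 57.0], 0.56), ([174.0, 185.0, 38.0, 39.0], 0.56)]
stub top [([315.0, 157.0, 21.0, 29.0], 0.78), ([333.0, 295.0, 28.0, 31.0], 0.76)]
port scene [([286.0, 313.0, 134.0, 135.0], 0.77), ([187.0, 213.0, 104.0, 97.0], 0.66)]
port top [([310.0, 158.0, 68.0, 71.0], 0.91), ([328.0, 285.0, 75.0, 78.0], 0.55)]
nozzle scene [([354.0, 215.0, 32.0, 73.0], 0.89), ([331.0, 188.0, 25.0, 71.0], 0.69), ([277.0, 272.0, 44.0, 56.0], 0.31)]
nozzle top [([211.0, 242.0, 26.0, 25.0], 0.66), ([218.0, 204.0, 31.0, 29.0], 0.65)]
```

View pics/crop1.png

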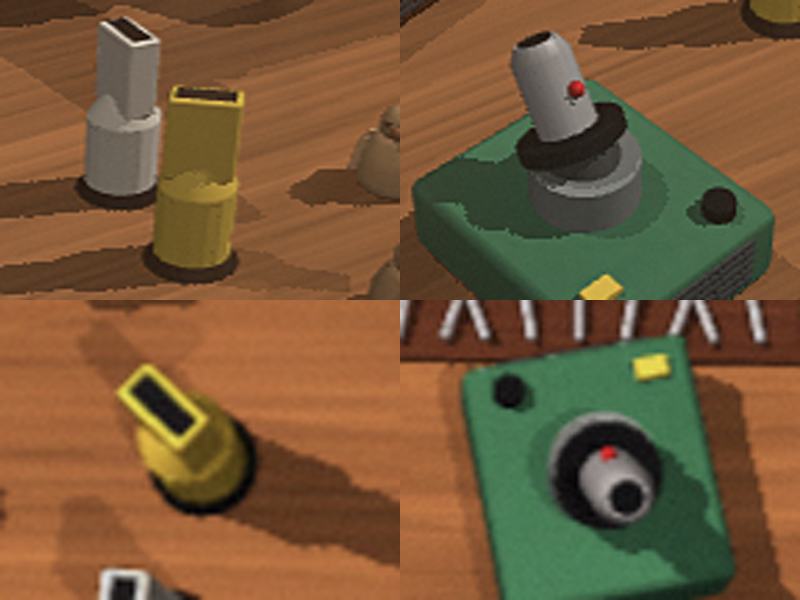

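The crop shows the yellow nozzle, whose blade's wide axis runs up-left to down-right in the top view (its window isn't visible). It also shows the green port with the red button on the upper side of the stub, at scene ≈(278,267) and top ≈(314,152). Next I'll fit the poses.

```bash
cat > fit.py <<'E'
from h import *
from scipy.optimize import minimize
im={c:cv2.imread(f"pics/{c}0.png") for c in("scene","top")}; K={c:r.get_calibration(c) for c in im}
def mask(c,h0,h1,box,smin=90,vmin=25):
    H=cv2.cvtColor(im[c],cv2.COLOR_BGR2HSV); m=cv2.inRange(H,(h0,smin,vmin),(h1,255,255)); z=np.zeros_like(m); u,v,w,h=box; z[v:v+h,u:u+w]=m[v:v+h,u:u+w]
    n,l,s,_=cv2.connectedComponentsWithStats(z); return (l==1+np.argmax(s[1:,4])).astype(np.uint8)
S=4
def fill(c,groups):
    z=np.zeros((420*S,560*S),np.uint8)
    for P in groups: cv2.fillConvexPoly(z,cv2.convexHull(np.round((proj(c,P,K[c])+.5)*S).astype(np.int32)),1)
    return cv2.resize(z,(560,420),interpolation=cv2.INTER_AREA) if 0 else cv2.resize(z*255,(560,420),interpolation=cv2.INTER_AREA)/255.
def hull(m):
    z=np.zeros_like(m); cv2.fillConvexPoly(z,cv2.convexHull(cv2.findNonZero(m)),1); return z
def ring(rad,z): a=np.linspace(0,2*np.pi,40); return np.c_[rad*np.cos(a),rad*np.sin(a),0*a+z]
def box(x0,x1,y0,y1,z0,z1): return np.array([[x,y,z] for x in(x0,x1) for y in(y0,y1) for z in(z0,z1)])
def pose(P,p): c,s=np.cos(p[2]),np.sin(p[2]); return P@np.array([[c,s,0],[-s,c,0],[0,0,1]])+[p[0],p[1],0]
def fit(models,masks,p0):
    f=lambda p: sum(np.abs(fill(c,[pose(P,p) for P in models])-masks[c]).sum()/masks[c].sum() for c in masks)
    best=min((minimize(f,p,method="Nelder-Mead",options=dict(initial_simplex=[p,np.add(p,[.01,0,0]),np.add(p,[0,.01,0]),np.add(p,[0,0,.15])],xatol=1e-4,fatol=1e-4)) for p in p0),key=lambda q:q.fun)
    return best.x,best.fun
E
python3 - <<'E'
from fit import *
g={"scene":hull(mask("scene",50,90,(205,270,160,120))),"top":hull(mask("top",50,90,(264,110,96,100)))}
# scene hull of green includes only box
for cs in(("scene","top"),("top",),("scene",)):
    p,f=fit([box(-.07,.11,-.08,.08,0,.06)],{c:g[c] for c in cs},[[.62,-.18,.17],[.63,-.17,.1]]); print("port",cs,np.round(p,4),round(np.degrees(p[2]),1),round(f,3))
y={"scene":mask("scene",20,34,(338,170,36,80),120),"top":mask("top",20,34,(195,180,45,45),120)}
print({c:int(m.sum()) for c,m in y.items()})
M=[np.vstack([ring(.0255,.011),ring(.0255,.08)]),np.vstack([ring(.0255,.08),box(-.023,.023,-.012,.012,.1,.16)])]
for cs in(("scene","top"),("top",)):
    p,f=fit(M,{c:y[c] for c in cs},[[.5,.083,a] for a in(.5,.75,1.)]); print("nozzle",cs,np.round(p,4),round(np.degrees(p[2]),1),round(f,3))
rays=[]
for c,b in(("scene",(268,258,20,20)),("top",(300,140,30,25))):
    H=cv2.cvtColor(im[c],cv2.COLOR_BGR2HSV); m=cv2.inRange(H,(0,150,90),(8,255,255))|cv2.inRange(H,(172,150,90),(180,255,255)); u,v,w,h=b
    ys,xs=np.nonzero(m[v:v+h,u:u+w]); uv=(xs.mean()+u,ys.mean()+v); print(c,"red",np.round(uv,1),len(xs)); rays.append(ray(c,uv))
print(tri(rays))
for n in("bird","nozzle"): print(n,[np.round(at_z("top",d["centre"],0)[:2],3) for d in r.mark_of("top",n)])
E
```

```text
port ('scene', 'top') [ 0.6116 -0.1808  0.1326] 7.6 3.765
port ('top',) [ 0.6219 -0.1838  0.1786] 10.2 0.06
port ('scene',) [ 0.5883 -0.1537  0.1288] 7.4 3.32
{'scene': 1382, 'top': 378}
nozzle ('scene', 'top') [0.4964 0.0807 0.8701] 49.9 0.417
nozzle ('top',) [0.4969 0.0812 0.822 ] 47.1 0.275
scene red [278.1 266.1] 22
top red [313.7 151.1] 9
(array([ 0.62587843, -0.1816987 ,  0.1404684 ]), [np.float64(0.0008085566866568801), np.float64(0.0008085566866568958)])
bird [array([0.485, 0.271]), array([0.625, 0.159])]
nozzle [array([0.502, 0.089]), array([0.389, 0.097])]
```

```bash
python3 - <<'E'
from fit import *
H=cv2.cvtColor(im["scene"],cv2.COLOR_BGR2HSV); m=cv2.inRange(H,(45,70,15),(95,255,255)); z=np.zeros_like(m); z[255:390,210:360]=m[255:390,210:360]
z=cv2.morphologyEx(z,cv2.MORPH_OPEN,np.ones((2,2))); g={"scene":hull((z>0).astype(np.uint8)),"top":hull(mask("top",50,90,(264,110,96,100)))}
print({c:cv2.boundingRect(x) for c,x in g.items()})
for cs in(("scene","top"),("scene",)):
    p,f=fit([box(-.07,.11,-.08,.08,0,.06)],{c:g[c] for c in cs},[[.62,-.18,.17]]); print("port",cs,np.round(p,4),round(np.degrees(p[2]),1),round(f,3))
m=mask("scene",20,34,(338,170,36,80),100); print(cv2.boundingRect(m))
o=im["scene"].copy()
M=[np.vstack([ring(.0255,.011),ring(.0255,.08)]),np.vstack([ring(.0255,.08),box(-.023,.023,-.012,.012,.1,.16)])]
for vmin in(40,):
    y={"scene":mask("scene",18,34,(338,170,36,80),90),"top":mask("top",18,34,(195,180,45,45),90)}
    for c in y: y[c]=cv2.morphologyEx(y[c],cv2.MORPH_CLOSE,np.ones((5,5)))
    for cs in(("scene","top"),("scene",),("top",)):
        p,f=fit(M,{c:y[c] for c in cs},[[.5,.083,a] for a in(.5,.75,1.)]); print("nozzle",cs,np.round(p,4),round(np.degrees(p[2]),1),round(f,3))
E
```

```text
{'scene': (221, 265, 130, 115), 'top': (279, 124, 65, 70)}
port ('scene', 'top') [ 0.619  -0.184   0.2045] 11.7 0.152
port ('scene',) [ 0.6182 -0.1821  0.1929] 11.1 0.082
(341, 177, 27, 66)
nozzle ('scene', 'top') [0.4966 0.0804 0.8802] 50.4 0.162
nozzle ('scene',) [0.4972 0.0794 0.9111] 52.2 0.085
nozzle ('top',) [0.4968 0.0809 0.7833] 44.9 0.077
```

```bash
cat >> h.py <<'E'
def go(p,Rm):
    "shift and turn in tool axes from the present pose to world pose (p,Rm)"
    s=r.get_state(); R0=R.from_quat(s["tool_rot"]).as_matrix(); p0=np.array(s["tool_pos"])
    rv=R.from_matrix(R0.T@Rm).as_rotvec(); sh=R0.T@(np.array(p)-p0)
    print("t",round(s["time_s"],2),"pos",np.round(p0,4),"shift",np.round(sh,4).tolist(),"turn",np.round(rv,3).tolist(),"rows",np.linalg.norm(sh)/.05,np.degrees(np.linalg.norm(rv))/8.59,"F",np.round(s["ft_force"],1),"q6",round(s["qpos"][5],2),"gap",round(s["finger_gap"],2))
def down(az):
    a=np.radians(az); x=np.array([np.cos(a),np.sin(a),0]); z=np.array([0,0,-1.]); return np.c_[x,np.cross(z,x),z]
E
python3 -c "
from h import *
go([.497,.0805,.25],down(-132))"
```

```text
t 1.2 pos [0.1892 0.5694 0.2312] shift [0.4463, 0.3669, -0.0187] turn [0.0, -0.0, 1.983] rows 11.560486410448826 13.227083520651469 F [-0.   0.1  0.1] q6 -0.33 gap 1.0
```

```bash
python3 -m handwheel '[[-1,[0.446,0.367,-0.019],[0,0,1.983]],[-1,[0.446,0.367,-0.019],[0,0,1.983]],[-1,[0.446,0.367,-0.019],[0,0,1.983]],[-1,[0.446,0.367,-0.019],[0,0,1.983]],[-1,[0.446,0.367,-0.019],[0,0,1.983]],[-1,[0.446,0.367,-0.019],[0,0,1.983]],[-1,[0.446,0.367,-0.019],[0,0,1.983]]]'; python3 - <<'E'
from h import *
k=r.get_calibration("wrist"); im=r.get_image("wrist"); cv2.imwrite("pics/w1.png",im[:,:,::-1])
print(np.round(k["T"],3).tolist(),k["fx"],k["cx"],k["cy"], proj("wrist",[[.497,.0805,0],[.497,.0805,.16]],k))
go([.497,.0805,.25],down(-132))
E
```

```text
time_s: 1.9
tool_pos: [0.376, 0.2715, 0.2433]
tool_rot: [0.772, -0.635, -0.0, -0.001]
ft_force: [0.2, 0.5, 0.8]
finger_gap: 0.994
[[-0.981, -0.185, -0.056, 0.391], [-0.193, 0.938, 0.287, 0.199], [-0.0, 0.293, -0.956, 0.386], [0.0, 0.0, 0.0, 1.0]] 325.19226210127806 275.6386493855247 205.92606481114154 [[207.32798824   1.29893902]
 [166.14892467 -58.80348949]]
t 1.95 pos [0.3789 0.2666 0.2445] shift [0.2044, -0.0825, -0.0052] turn [-0.003, 0.0, 0.915] rows 4.410326592587716 6.1027431161651045 F [ 1.5 -2.5  1.2] q6 -0.87 gap 1.0
```

View pics/w1.png

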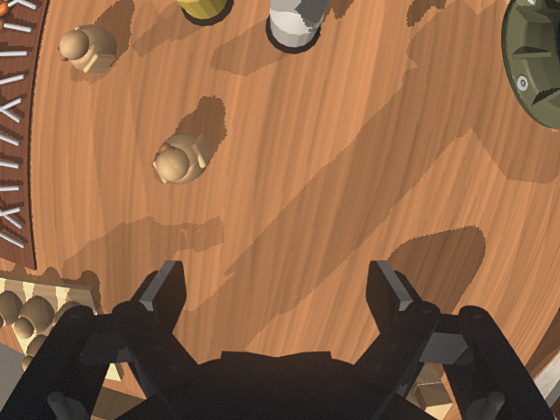

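The wrist camera sits 72 mm along the tool's +x. This view shows the yellow and white nozzles at the top edge at (205,10) and (295,30), and the birds at (88,48) and (180,160). To see the window I'll view the yellow nozzle from its 48° side.

```bash
python3 -c "
from h import *
go([.60,.21,.25],down(-132)@R.from_euler('y',.35).as_matrix())"
```

```text
t 1.95 pos [0.3789 0.2666 0.2445] shift [0.0957, -0.2072, -0.005] turn [-0.163, 0.326, 0.905] rows 4.566390654583574 6.505580412683957 F [ 1.5 -2.5  1.2] q6 -0.87 gap 1.0
```

```bash
python3 -m handwheel '[[-1,[0.096,-0.207,-0.005],[-0.163,0.326,0.905]],[-1,[0.096,-0.207,-0.005],[-0.163,0.326,0.905]],[-1,[0.096,-0.207,-0.005],[-0.163,0.326,0.905]],[-1,[0.096,-0.207,-0.005],[-0.163,0.326,0.905]],[-1,[0.096,-0.207,-0.005],[-0.163,0.326,0.905]],[-1,[0.096,-0.207,-0.005],[-0.163,0.326,0.905]],[-1,[0.096,-0.207,-0.005],[-0.163,0.326,0.905]],[-1,[0.096,-0.207,-0.005],[-0.163,0.326,0.905]]]'; python3 - <<'E'
from h import *
k=r.get_calibration("wrist"); im=r.get_image("wrist"); cv2.imwrite("pics/w2f.png",im[:,:,::-1])
uv=proj("wrist",[[.497,.0805,0],[.497,.0805,.16]],k); print(uv)
u,v=uv.mean(0); u0=int(np.clip(u-70,0,420));v0=int(np.clip(v-60,0,315))
a=cv2.resize(im[v0:v0+120,u0:u0+160,::-1],(800,600),interpolation=cv2.INTER_CUBIC); cv2.imwrite("pics/w2.png",a); print(u0,v0)
go([.497,.0805,.23],down(-132))
E
```

```text
time_s: 2.75
tool_pos: [0.6004, 0.2098, 0.2477]
tool_rot: [-0.4, 0.9, -0.071, -0.161]
ft_force: [-0.0, 0.0, -0.6]
finger_gap: 0.998
[[267.67126571 113.12540028]
 [263.50211352  51.74953848]]
195 22
t 2.8 pos [0.6002 0.2099 0.2488] shift [0.1487, -0.0096, 0.0745] turn [0.001, -0.352, 0.002] rows 3.3316120210079014 2.3450775264490065 F [-0.   1.   0.4] q6 -1.4 gap 1.0
```

View pics/w2.png

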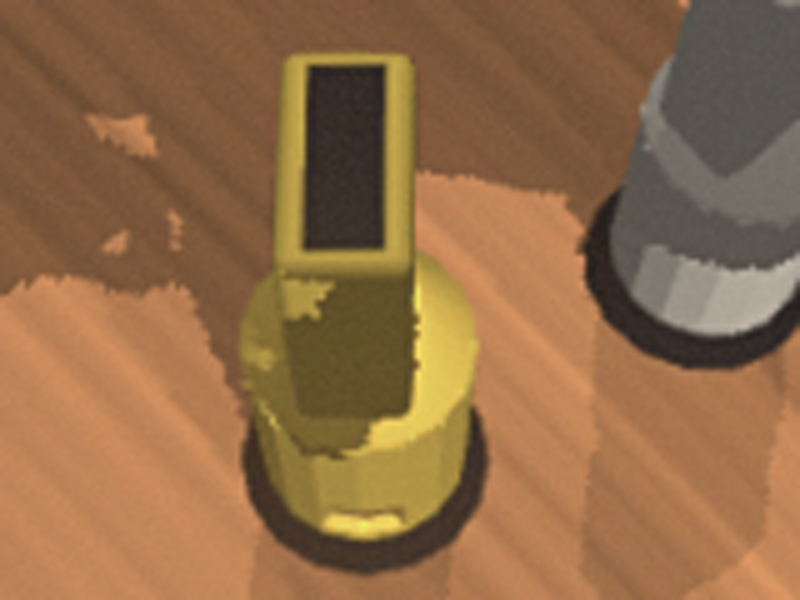

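The window shows on the near side at crop (365,522), so the nozzle's +x points at about 48°. The predicted mouth and top positions agree with the picture to within 2 px. I'll check the yaw from the blade-top corners and then compute the grasp.

```bash
python3 - <<'E'
from h import *
k=r.get_calibration("wrist")
P=[at_z("wrist",(195+u/5,22+v/5),.16,k)[:2] for u,v in((283,55),(413,57),(413,272),(275,268))]
print(np.round(P,4), np.mean(P,0), [np.degrees(np.arctan2(*(P[a]-P[b])[::-1])) for a,b in((3,0),(2,1))],[np.linalg.norm(P[a]-P[b]) for a,b in((3,0),(2,1),(0,1),(2,3))])
w=at_z("wrist",(195+365/5,22+522/5),.028,k)[:2]-[.497,.0805]; print("window az",np.degrees(np.arctan2(w[1],w[0])),np.linalg.norm(w))
for z in(.25,.116): go([.4975,.081,z],down(-132))
E
```

```text
[[0.4916 0.0579]
 [0.4751 0.0737]
 [0.5044 0.1062]
 [0.5208 0.0901]] [0.49798201 0.0819918 ] [np.float64(47.817161479941994), np.float64(47.969871068303)] [np.float64(0.04346067977474025), np.float64(0.043700721878265264), np.float64(0.022785985192587125), np.float64(0.02291042289291643)]
window az 49.906278398356 0.027492328078370067
t 2.8 pos [0.6002 0.2099 0.2488] shift [0.1549, -0.0096, 0.0555] turn [0.001, -0.352, 0.002] rows 3.296471727156172 2.3450775264490065 F [-0.   1.   0.4] q6 -1.4 gap 1.0
t 2.8 pos [0.6002 0.2099 0.2488] shift [0.1088, -0.0098, 0.1813] turn [0.001, -0.352, 0.002] rows 4.2326787463191655 2.3450775264490065 F [-0.   1.   0.4] q6 -1.4 gap 1.0
```

```bash
python3 -m handwheel '[[-1,[0.155,-0.0097,0.0555],[0,-0.352,0]],[-1,[0.155,-0.0097,0.0555],[0,-0.352,0]],[-1,[0.155,-0.0097,0.0555],[0,-0.352,0]],[-1,[0.155,-0.0097,0.0555],[0,-0.352,0]],[-1,[0.155,-0.0097,0.0555],[0,-0.352,0]],[-1,[0.155,-0.0097,0.0555],[0,-0.352,0]]]'; python3 -c "
from h import *
go([.4975,.0815,.116],down(-132))"
```

```text
time_s: 3.4
tool_pos: [0.4968, 0.0802, 0.252]
tool_rot: [-0.408, 0.913, 0.001, 0.003]
ft_force: [-0.4, 0.5, -0.6]
finger_gap: 0.995
t 3.4 pos [0.4968 0.0802 0.252 ] shift [-0.0007, 0.0004, 0.136] turn [-0.001, 0.005, 0.003] rows 2.7192982237339702 0.042213748943492904 F [-0.4  0.5 -0.6] q6 -1.29 gap 1.0
```

```bash
python3 -m handwheel '[[-1,[-0.001,0.0,0.045],[0,0.003,0.003]],[-1,[-0.001,0.0,0.085],[0,0.003,0.003]],[-1,[-0.001,0,0.115],[0,0.003,0.003]],[-1,[-0.001,0,0.133],[0,0.003,0.003]],[-1,[-0.001,0,0.133],[0,0.003,0.003]],[0.3,[-0.001,0,0.133],[0,0.003,0.003]],[1,[-0.001,0,0.133],[0,0.003,0.003]],[1,[-0.001,0,0.133],[0,0.003,0.003]]]';  python3 -m handwheel '[[1,[0,0,0],[0,0,0]],[1,[0,0,0],[0,0,0]],[1,[0,0,0],[0,0,0]],[1,[0,0,0],[0,0,0]]]'; python3 -c "
from h import *
go([.4975,.0815,.116],down(-132))"
```

```text
time_s: 4.2
tool_pos: [0.4987, 0.0819, 0.1204]
tool_rot: [-0.407, 0.913, 0.0, 0.002]
ft_force: [-0.0, -0.5, 0.5]
finger_gap: 0.511
time_s: 4.6
tool_pos: [0.4993, 0.0821, 0.1215]
tool_rot: [-0.407, 0.913, 0.0, 0.003]
ft_force: [-0.6, 1.0, 5.8]
finger_gap: 0.274
t 4.6 pos [0.4993 0.0821 0.1215] shift [0.0017, 0.001, 0.0055] turn [-0.003, 0.006, 0.001] rows 0.11639233113147998 0.04537035070770034 F [-0.6  1.   5.8] q6 -1.29 gap 0.27
```

Gripped: the 23 mm gap matches the 24 mm blade. Now I'll lift and refine the stub pose.

```bash
python3 -m handwheel '[[1,[0,0,-0.01],[0,0,0]],[1,[0,0,-0.03],[0,0,0]],[1,[0,0,-0.07],[0,0,0]],[1,[0,0,-0.11],[0,0,0]],[1,[0,0,-0.15],[0,0,0]],[1,[0,0,-0.17],[0,0,0]],[1,[0,0,-0.17],[0,0,0]]]'; python3 - <<'E'
from fit import *
reg={}
for c in("scene","top"):
    a=r.get_image(c); cv2.imwrite(f"pics/{c}1.png",a[:,:,::-1]); im[c]=a[:,:,::-1].copy()
    for d in r.silhouettes(c,"stub"):
        print(c,np.round(d["bbox"]),round(d["p"],2))
        b=d["bbox"]
        if abs(b[0]-(275 if c=="scene" else 315))<12 and abs(b[1]-(274 if c=="scene" else 157))<12 and c not in reg: reg[c]=d["region"].astype(np.uint8)
H=cv2.cvtColor(im["scene"],cv2.COLOR_BGR2HSV); m=cv2.inRange(H,(45,70,15),(95,255,255)); z=np.zeros_like(m); z[255:390,210:360]=m[255:390,210:360]
z=cv2.morphologyEx(z,cv2.MORPH_OPEN,np.ones((2,2))); g={"scene":hull((z>0).astype(np.uint8)),"top":hull(mask("top",50,90,(264,110,96,100)))}
Q=R.from_euler("y",-30,degrees=True).as_matrix()
def st(P): return P@Q.T+[0,0,.105]
col=st(np.vstack([ring(.036,-.012),ring(.036,0)])); tube=st(np.vstack([ring(.02,0),ring(.02,.05),ring(.014,.06)]))
B=[box(-.07,.11,-.08,.08,0,.06)]
rays=[]
for c,b in(("scene",(268,258,20,20)),("top",(300,140,30,25))):
    H=cv2.cvtColor(im[c],cv2.COLOR_BGR2HSV); m=cv2.inRange(H,(0,150,90),(8,255,255))|cv2.inRange(H,(172,150,90),(180,255,255)); u,v,w,h=b
    ys,xs=np.nonzero(m[v:v+h,u:u+w]); rays.append(ray(c,(xs.mean()+u,ys.mean()+v)))
bt,_=tri(rays)
for name,mods in(("tube",[tube]),("tube+col",[tube,col])):
    f=lambda p: sum(np.abs(fill(c,[pose(P,p) for P in B])-g[c]).sum()/g[c].sum()*3 for c in g)+sum(np.abs(fill(c,[pose(P,p) for P in mods])-reg[c]).sum()/reg[c].sum() for c in reg)
    p=[.62,-.183,.19]; q=minimize(f,p,method="Nelder-Mead",options=dict(initial_simplex=[p,np.add(p,[.006,0,0]),np.add(p,[0,.006,0]),np.add(p,[0,0,.1])],xatol=1e-4,fatol=1e-4)); p=q.x
    Sm=R.from_euler("z",p[2]).as_matrix()@Q; l=Sm.T@(bt-[p[0],p[1],.105]); print(name,list(reg),np.round(p,4),np.degrees(p[2]),q.fun,"button",np.round(l,4),np.degrees(np.arctan2(l[1],l[0])))
# overlay
o=im["scene"].copy();t=im["top"].copy()
for c,a in(("scene",o),("top",t)):
    for P in(tube,col,B[0]): cv2.polylines(a,[cv2.convexHull(np.round(proj(c,pose(P,p),K[c])).astype(np.int32))],1,(255,0,255),1)
cv2.imwrite("pics/ov.png",np.hstack([cv2.resize(o[235:391,205:361],(400,400),interpolation=cv2.INTER_NEAREST),cv2.resize(t[110:210,262:362],(400,400),interpolation=cv2.INTER_NEAREST)]))
E
```

```text
time_s: 5.3
tool_pos: [0.499, 0.0816, 0.2952]
tool_rot: [-0.407, 0.913, -0.0, 0.006]
ft_force: [0.9, 0.7, -1.5]
finger_gap: 0.272
scene [172. 186.  34.  41.] 0.63
scene [275. 274.  46.  57.] 0.58
top [333. 294.  27.  31.] 0.88
top [314. 158.  25.  27.] 0.57
tube ['scene', 'top'] [ 0.6217 -0.185   0.2081] 11.92078906127397 1.4888716952941867 button [0.0218 0.0023 0.0282] 6.110318031220289
tube+col ['scene', 'top'] [ 0.6207 -0.1848  0.2281] 13.068772925359307 0.7054062789377223 button [0.0226 0.0018 0.0278] 4.44028844497801
```

View pics/ov.png

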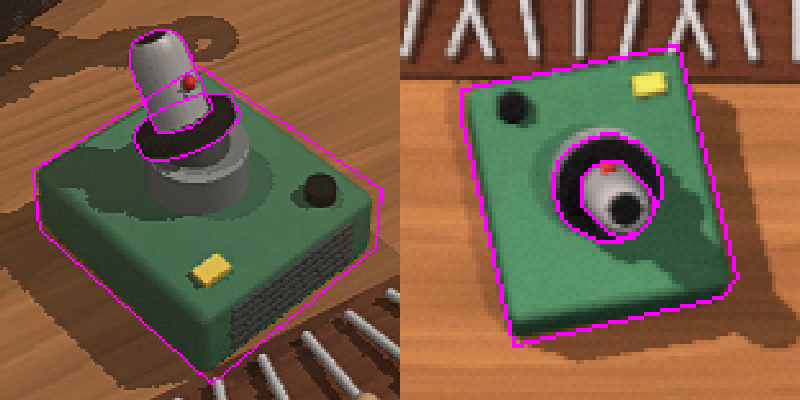

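The overlay fits well: the stub and collar outlines lie on the picture, and the button sits on the stub's upper side at about +5° (red dots at (190,82) and (608,168)). Next I move above the stub, turned about 22° short of the button.

```bash
cat >> h.py <<'E'
SO=np.array([.6208,-.1848,.105]); SR=(R.from_euler("z",12.5,degrees=True)*R.from_euler("y",-30,degrees=True)).as_matrix()
D=np.diag([-1.,1,-1]); OFF=np.array([.0016,0,.1215])   # tool in nozzle frame
def nz(zs,phi,xy=(0,0)):
    Rn=SR@R.from_euler("z",phi,degrees=True).as_matrix(); p=SO+SR@np.array([xy[0],xy[1],zs])
    go(p+Rn@OFF,Rn@D)
def where():
    s=r.get_state(); Rt=R.from_quat(s["tool_rot"]).as_matrix(); Rn=Rt@D; p=np.array(s["tool_pos"])-Rn@OFF
    l=SR.T@(p-SO); Rl=SR.T@Rn
    print("t",round(s["time_s"],2),"nozzle in stub mm",np.round(l*1e3,1),"phi",round(np.degrees(np.arctan2(Rl[1,0],Rl[0,0])),1),"tilt deg",round(np.degrees(np.arccos(min(1,Rl[2,2]))),1),"F stub",np.round(SR.T@np.array(s["ft_force"]),1),"M stub",np.round(SR.T@np.array(s["moment"]),2),"gap",round(s["finger_gap"],3),"q",np.round(s["qpos"],2))
E
python3 -c "
from h import *
nz(.10,-17);where()"
```

```text
t 5.5 pos [0.4977 0.0816 0.2896] shift [0.2051, -0.2064, -0.0085] turn [0.088, -0.531, 0.896] rows 5.822120938590272 6.970207369663247 F [ 0.2 -0.6 -0.7] q6 -1.29 gap 0.27
t 5.5 nozzle in stub mm [-23.3 285.9  86.3] phi 39.5 tilt deg 29.8 F stub [-0.3 -0.6 -0.6] M stub [-0.02 -0.01 -0.01] gap 0.273 q [ 0.56 -0.2  -0.04  0.   -1.73 -1.29]
```

```bash
python3 -m handwheel '[[1,[0.025,-0.026,-0.001],[0.011,-0.066,0.112]],[1,[0.06,-0.06,-0.002],[0.026,-0.155,0.26]],[1,[0.09,-0.09,-0.004],[0.04,-0.235,0.395]],[1,[0.12,-0.12,-0.005],[0.052,-0.31,0.525]],[1,[0.15,-0.15,-0.006],[0.065,-0.388,0.655]],[1,[0.18,-0.18,-0.0075],[0.077,-0.466,0.787]],[1,[0.205,-0.206,-0.0085],[0.088,-0.531,0.896]],[1,[0.205,-0.206,-0.0085],[0.088,-0.531,0.896]]]'; python3 -m handwheel '[[1,[0,0,0],[0,0,0]],[1,[0,0,0],[0,0,0]]]';python3 -c "
from fit import *
where(); nz(.10,-17); nz(.05,-17)
o=[]
for c in('scene','top'):
    a=r.get_image(c)[:,:,::-1].copy(); cv2.imwrite('pics/%s2.png'%c,a); o.append(a)
cv2.imwrite('pics/pre.png',np.hstack([cv2.resize(o[0][160:320,200:360],(400,400)),cv2.resize(o[1][100:200,262:362],(400,400))]))
"
```

```text
time_s: 6.3
tool_pos: [0.512, -0.2124, 0.2954]
tool_rot: [0.043, 0.965, 0.065, 0.25]
ft_force: [0.1, 0.4, -2.0]
finger_gap: 0.276
time_s: 6.5
tool_pos: [0.5116, -0.212, 0.2939]
tool_rot: [0.042, 0.966, 0.066, 0.248]
ft_force: [0.7, 0.8, -1.4]
finger_gap: 0.274
t 6.5 nozzle in stub mm [-5.  -2.7 98.3] phi -17.5 tilt deg 0.3 F stub [ 0.1  0.6 -1.7] M stub [ 0.05  1.7  -0.01] gap 0.274 q [-0.15 -0.44 -0.23 -0.19 -1.29 -1.5 ]
t 6.5 pos [ 0.5116 -0.212   0.2939] shift [-0.0035, 0.0037, -0.0017] turn [-0.003, -0.003, -0.009] rows 0.10745406608677395 0.06572331876637433 F [ 0.7  0.8 -1.4] q6 -1.5 gap 0.27
t 6.5 pos [ 0.5116 -0.212   0.2939] shift [-0.0037, 0.0039, 0.0483] turn [-0.003, -0.003, -0.009] rows 0.9721636745908614 0.06572331876637433 F [ 0.7  0.8 -1.4] q6 -1.5 gap 0.27
```

View pics/pre.png

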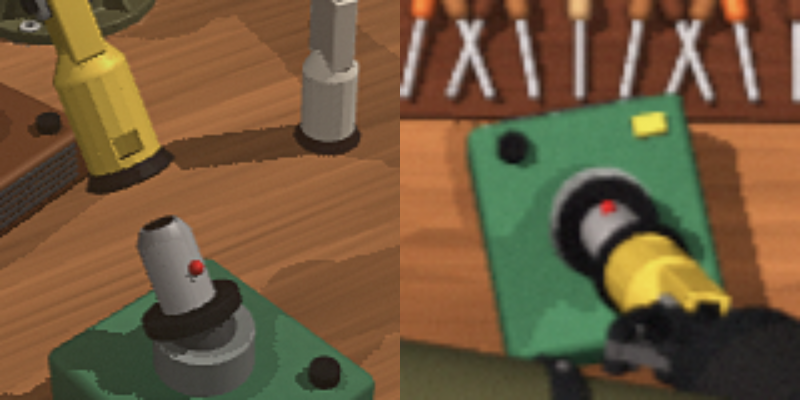

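The nozzle hangs just above and left of the stub, with its window facing the scene camera. Its lean looks slightly different from the stub's, so I'll fit the in-hand pose.

```bash
cat > inhand.py <<'E'
from fit import *
import sys
s=r.get_state(); Rt=R.from_quat(s["tool_rot"]).as_matrix(); tp=np.array(s["tool_pos"])
def run(c,boxp):
    m=mask(c,18,34,boxp,90); return cv2.morphologyEx(m,cv2.MORPH_CLOSE,np.ones((5,5)))
M=[np.vstack([ring(.0255,.011),ring(.0255,.08)]),np.vstack([ring(.0255,.08),ring(.0235,.09),box(-.023,.023,-.012,.012,.1,.115)])]
def place(P,q): # q: dx, dy, dz(tool in nozzle), pitch about nozzle y, roll about nozzle x
    Rn=Rt@D@R.from_euler("yx",q[3:5]).as_matrix(); return (P-[q[0],q[1],q[2]])@Rn.T+tp
def fitin(masks,clip):
    def f(q):
        return sum((np.abs(fill(c,[place(P,q) for P in M])-masks[c])*clip[c]).sum()/masks[c].sum() for c in masks)
    q0=np.array([.0016,0,.1215,0,0]); st=np.diag([.005,.003,.005,.1,.05])
    return minimize(f,q0,method="Nelder-Mead",options=dict(initial_simplex=np.vstack([q0,q0+st]),xatol=1e-4,fatol=1e-4,maxiter=600))
E
python3 - <<'E'
from inhand import *
im["scene"]=cv2.imread("pics/scene2.png"); im["top"]=cv2.imread("pics/top2.png")
ms={"scene":run("scene",(210,150,70,90)),"top":run("top",(305,150,45,35))}
print({c:(cv2.boundingRect(m),int(m.sum())) for c,m in ms.items()})
P=proj("scene",place(np.array([[0,0,.1],[0,0,.095]]),[.0016,0,.1215,0,0]),K["scene"]); v=int(P[0,1]); print("clip row",v)
clip={"scene":np.ones((420,560)),"top":np.ones((420,560))}; clip["scene"][:v]=0
for cs in(["scene"],["scene","top"]):
    q=fitin({c:ms[c] for c in cs},clip); print(cs,np.round(q.x,4),np.degrees(q.x[3:]),q.fun)
E
```

```text
{'scene': ((210, 150, 55, 81), 2618), 'top': ((313, 158, 32, 21), 454)}
clip row 175
['scene'] [0.004  0.0009 0.1214 0.0183 0.0023] [1.04712832 0.13215628] 0.03755298911008253
['scene', 'top'] [-0.0042  0.0015  0.1293  0.0729  0.0061] [4.17780215 0.35099191] 0.5329350699501454
```

```bash
sed -i 's/OFF=np.array(\[.0016,0,.1215\])/OFF=np.array([.0028,.0005,.1215])/' h.py; python3 -c "
from h import *
where(); nz(.065,-17); nz(.045,-17)"
```

```text
t 6.6 nozzle in stub mm [-5.1 -2.3 98.7] phi -17.4 tilt deg 0.2 F stub [-1.   0.3 -1.9] M stub [0.01 1.65 0.03] gap 0.276 q [-0.15 -0.44 -0.23 -0.19 -1.29 -1.5 ]
t 6.6 pos [ 0.5122 -0.2114  0.2947] shift [-0.004, 0.0036, 0.0337] turn [-0.002, -0.002, -0.007] rows 0.6816355665730331 0.05484709397557477 F [ 0.   0.3 -2.1] q6 -1.5 gap 0.28
t 6.6 pos [ 0.5122 -0.2114  0.2947] shift [-0.004, 0.0036, 0.0537] turn [-0.002, -0.002, -0.007] rows 1.0786531651293374 0.05484709397557477 F [ 0.   0.3 -2.1] q6 -1.5 gap 0.28
```

```bash
python3 -m handwheel '[[1,[-0.004,0.0036,0.01],[0,0,0]],[1,[-0.004,0.0036,0.02],[0,0,0]],[1,[-0.004,0.0036,0.03],[0,0,0]],[1,[-0.004,0.0036,0.034],[0,0,0]],[1,[-0.004,0.0036,0.034],[0,0,0]]]'; python3 -c "
from h import *
where(); nz(.045,-17)"
```

```text
time_s: 7.1
tool_pos: [0.5325, -0.2043, 0.2661]
tool_rot: [0.042, 0.966, 0.066, 0.248]
ft_force: [0.2, 0.2, -1.6]
finger_gap: 0.276
t 7.1 nozzle in stub mm [-1.2  0.4 63.3] phi -17.4 tilt deg 0.3 F stub [-0.6  0.2 -1.5] M stub [-0.03  1.61  0.01] gap 0.276 q [-0.13 -0.41 -0.26 -0.18 -1.23 -1.51]
t 7.1 pos [ 0.5325 -0.2043  0.2661] shift [-0.0008, -0.0002, 0.0182] turn [-0.002, -0.005, -0.007] rows 0.36531733765319385 0.05946217001207963 F [ 0.2  0.2 -1.6] q6 -1.51 gap 0.28
```

```bash
python3 -m handwheel '[[1,[-0.001,0,0.006],[0,0,0]],[1,[-0.001,0,0.012],[0,0,0]],[1,[-0.001,0,0.018],[0,0,0]],[1,[-0.001,0,0.018],[0,0,0]]]'; python3 -c "
from fit import *
where(); nz(.035,-17)
o=[]
for c in('scene','top'):
    a=r.get_image(c)[:,:,::-1].copy(); cv2.imwrite('pics/%s3.png'%c,a); o.append(a)
cv2.imwrite('pics/in1.png',np.hstack([cv2.resize(o[0][200:300,230:330],(400,400)),cv2.resize(o[1][120:190,282:352],(400,400))]))
"
```

```text
time_s: 7.5
tool_pos: [0.542, -0.2023, 0.2495]
tool_rot: [0.042, 0.966, 0.066, 0.247]
ft_force: [-0.2, 0.1, -2.4]
finger_gap: 0.273
t 7.5 nozzle in stub mm [-1.3  0.4 44. ] phi -17.5 tilt deg 0.4 F stub [-1.4  0.1 -2. ] M stub [-0.02  1.66 -0.  ] gap 0.273 q [-0.12 -0.39 -0.28 -0.18 -1.2  -1.51]
t 7.5 pos [ 0.542  -0.2023  0.2495] shift [-0.0006, -0.0001, 0.009] turn [-0.002, -0.006, -0.008] rows 0.1802946994174364 0.06848777784299351 F [-0.2  0.1 -2.4] q6 -1.51 gap 0.27
```

View pics/in1.png

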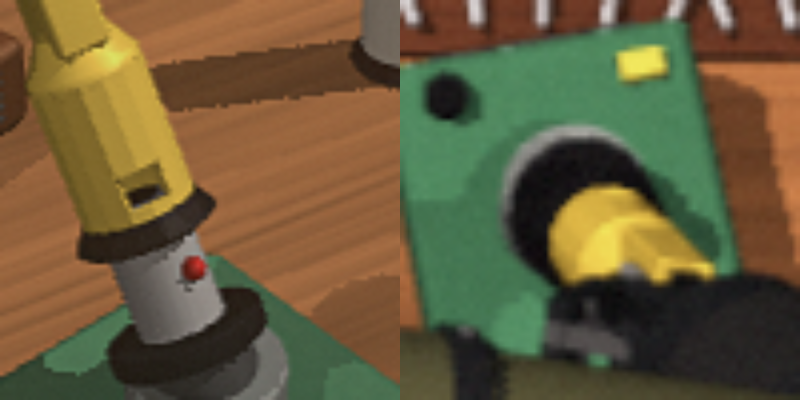

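The mouth is threaded over the stub tip with no contact force, and the red button at (193,268) is still below the mouth. I'll continue down gently.

```bash
python3 -m handwheel '[[1,[-0.0006,0,0.004],[0,-0.003,0]],[1,[-0.0006,0,0.008],[0,-0.006,-0.005]],[1,[-0.0006,0,0.011],[0,-0.006,-0.005]],[1,[-0.0006,0,0.011],[0,-0.006,-0.005]]]'; python3 -c "
from h import *
where()"; python3 -m handwheel '[[1,[0,0,0.003],[0,0,0]],[1,[0,0,0.006],[0,0,0]],[1,[0,0,0.006],[0,0,0]]]'; python3 -c "
from h import *
where();nz(.02,-17)"
```

```text
time_s: 8.0
tool_pos: [0.5478, -0.2013, 0.2407]
tool_rot: [0.039, 0.965, 0.065, 0.25]
ft_force: [0.6, -0.5, -1.1]
finger_gap: 0.274
t 8.0 nozzle in stub mm [ 0.1 -0.2 33.4] phi -17.1 tilt deg 0.1 F stub [-0.1 -0.6 -1.2] M stub [0.03 1.65 0.05] gap 0.274 q [-0.11 -0.38 -0.29 -0.18 -1.17 -1.51]
time_s: 8.3
tool_pos: [0.5507, -0.2005, 0.2348]
tool_rot: [0.039, 0.965, 0.065, 0.25]
ft_force: [-0.6, -0.8, -0.6]
finger_gap: 0.271
t 8.3 nozzle in stub mm [-0.3 -0.  26.8] phi -17.2 tilt deg 0.1 F stub [-0.9 -0.7 -0.1] M stub [ 0.03  1.75 -0.01] gap 0.271 q [-0.11 -0.38 -0.3  -0.18 -1.16 -1.51]
t 8.3 pos [ 0.5507 -0.2005  0.2348] shift [-0.0002, -0.0001, 0.0068] turn [-0.002, -0.001, -0.003] rows 0.1362242850099168 0.02211297926095079 F [-0.6 -0.8 -0.6] q6 -1.51 gap 0.27
```

```bash
python3 -m handwheel '[[1,[0,0,0.003],[0,0,0]],[1,[0,0,0.005],[0,0,0]],[1,[0,0,0.005],[0,0,0]]]'; python3 -c "
from h import *
where()"; python3 -m handwheel '[[1,[0,0,0.003],[0,0,0]],[1,[0,0,0.005],[0,0,0]],[1,[0,0,0.005],[0,0,0]]]'; python3 -c "
from h import *
where();nz(.01,-17)"
```

```text
time_s: 8.6
tool_pos: [0.5536, -0.2, 0.231]
tool_rot: [0.039, 0.965, 0.065, 0.25]
ft_force: [-0.5, 0.3, -0.2]
finger_gap: 0.276
t 8.6 nozzle in stub mm [ 0.5 -0.2 22.1] phi -17.1 tilt deg 0.1 F stub [-0.5  0.5  0. ] M stub [0.06 0.96 0.01] gap 0.276 q [-0.11 -0.37 -0.3  -0.18 -1.15 -1.51]
time_s: 8.9
tool_pos: [0.5562, -0.1997, 0.2269]
tool_rot: [0.039, 0.965, 0.065, 0.251]
ft_force: [-0.2, -0.7, 2.1]
finger_gap: 0.276
t 8.9 nozzle in stub mm [ 0.8 -0.5 17.2] phi -17.1 tilt deg 0.1 F stub [ 0.8 -0.6  2. ] M stub [-0.49  1.26  0.02] gap 0.276 q [-0.11 -0.36 -0.3  -0.18 -1.14 -1.51]
t 8.9 pos [ 0.5562 -0.1997  0.2269] shift [0.0008, 0.0, 0.0072] turn [-0.002, 0.001, -0.002] rows 0.14414561916605118 0.02344861671044364 F [-0.2 -0.7  2.1] q6 -1.51 gap 0.28
```

```bash
for i in 1 ; do python3 -m handwheel '[[1,[0,0,0.003],[0,0,0]],[1,[0,0,0.005],[0,0,0]],[1,[0,0,0.005],[0,0,0]]]'; python3 -c "
from h import *
where()"; python3 -m handwheel '[[1,[0,0,0.003],[0,0,0]],[1,[0,0,0.005],[0,0,0]],[1,[0,0,0.005],[0,0,0]]]'; python3 -c "
from h import *
where()"; done
```

```text
time_s: 9.2
tool_pos: [0.5589, -0.199, 0.2219]
tool_rot: [0.039, 0.965, 0.065, 0.251]
ft_force: [0.9, -1.8, 0.5]
finger_gap: 0.272
t 9.2 nozzle in stub mm [ 0.7 -0.4 11.5] phi -17.2 tilt deg 0.1 F stub [ 0.7 -1.9  0.1] M stub [-0.63  1.02  0.04] gap 0.272 q [-0.11 -0.36 -0.31 -0.18 -1.13 -1.51]
time_s: 9.5
tool_pos: [0.5616, -0.1983, 0.2168]
tool_rot: [0.04, 0.965, 0.065, 0.251]
ft_force: [1.1, -1.1, -0.3]
finger_gap: 0.276
t 9.5 nozzle in stub mm [ 0.6 -0.3  5.7] phi -17.2 tilt deg 0.1 F stub [ 0.6 -1.3 -0.7] M stub [-0.62  0.92  0.02] gap 0.276 q [-0.1  -0.35 -0.31 -0.18 -1.11 -1.51]
```

```bash
python3 -m handwheel '[[1,[0,0,0.002],[0,0,0]],[1,[0,0,0.004],[0,0,0]],[1,[0,0,0.004],[0,0,0]]]'; python3 -c "
from h import *
where()"; python3 -m handwheel '[[1,[0,0,0.0015],[0,0,0]],[1,[0,0,0.003],[0,0,0]],[1,[0,0,0.003],[0,0,0]]]'; python3 -c "
from h import *
where()"
```

```text
time_s: 9.8
tool_pos: [0.5638, -0.1977, 0.2128]
tool_rot: [0.04, 0.965, 0.066, 0.251]
ft_force: [2.4, -1.1, 0.4]
finger_gap: 0.273
t 9.8 nozzle in stub mm [ 0.5 -0.1  1. ] phi -17.2 tilt deg 0.1 F stub [ 2.1 -1.6 -0.7] M stub [-0.62  0.8   0.01] gap 0.273 q [-0.1  -0.35 -0.32 -0.18 -1.11 -1.51]
time_s: 10.1
tool_pos: [0.5645, -0.1978, 0.2127]
tool_rot: [0.039, 0.965, 0.065, 0.251]
ft_force: [-13.3, 1.7, 13.0]
finger_gap: 0.275
t 10.1 nozzle in stub mm [ 1.1 -0.5  0.7] phi -17.1 tilt deg 0.2 F stub [-4.4  4.6 17.6] M stub [ 1.78  3.18 -0.06] gap 0.275 q [-0.1  -0.35 -0.32 -0.17 -1.1  -1.51]
```

Seated on the collar (about 19 N, with z reading ≈0.7 mm). I'll ease the pressure and start turning.

```bash
python3 -c "
from h import *
for f in(-10,-4,1,5): nz(.0002,f,(.0006,-.0002))"
```

```text
t 10.1 pos [ 0.5645 -0.1978  0.2127] shift [0.0004, 0.0002, 0.0005] turn [-0.002, 0.001, -0.124] rows 0.01362873691802363 0.8288734660958257 F [-13.3   1.7  13. ] q6 -1.51 gap 0.28
t 10.1 pos [ 0.5645 -0.1978  0.2127] shift [0.0006, 0.0005, 0.0005] turn [-0.002, 0.001, -0.229] rows 0.017281373349844024 1.5272739294275939 F [-13.3   1.7  13. ] q6 -1.51 gap 0.28
t 10.1 pos [ 0.5645 -0.1978  0.2127] shift [0.0007, 0.0007, 0.0005] turn [-0.002, 0.001, -0.316] rows 0.021287114073886438 2.109317793620133 F [-13.3   1.7  13. ] q6 -1.51 gap 0.28
t 10.1 pos [ 0.5645 -0.1978  0.2127] shift [0.0008, 0.0009, 0.0005] turn [-0.002, 0.001, -0.386] rows 0.02480849270575864 2.574962045122935 F [-13.3   1.7  13. ] q6 -1.51 gap 0.28
```

```bash
python3 -m handwheel '[[1,[0.0003,0.0001,0.0006],[0,0,-0.06]],[1,[0.0004,0.0002,0.0006],[0,0,-0.12]],[1,[0.0005,0.0004,0.0006],[0,0,-0.175]],[1,[0.0006,0.0005,0.0006],[0,0,-0.23]],[1,[0.0006,0.0005,0.0006],[0,0,-0.23]]]'; python3 -c "
from h import *
where()"; python3 -m handwheel '[[1,[0.0001,0.0001,0.0006],[0,0,-0.04]],[1,[0.0001,0.0002,0.0006],[0,0,-0.08]],[1,[0.0001,0.0002,0.0006],[0,0,-0.08]]]';python3 -c "
from h import *
where()
r.get_image('scene')
a=r.get_image('scene')[:,:,::-1]; cv2.imwrite('pics/in2f.png',a); cv2.imwrite('pics/in2.png',cv2.resize(a[215:315,230:330],(400,400),interpolation=cv2.INTER_CUBIC))"
```

```text
time_s: 10.6
tool_pos: [0.5638, -0.1973, 0.2125]
tool_rot: [-0.073, 0.963, 0.036, 0.257]
ft_force: [-5.6, 0.7, 5.1]
finger_gap: 0.275
t 10.6 nozzle in stub mm [ 0.5 -0.5  0.8] phi -3.8 tilt deg 0.2 F stub [-2.1  1.9  7.1] M stub [0.5  2.06 0.02] gap 0.275 q [-0.1  -0.35 -0.32 -0.17 -1.1  -1.28]
time_s: 10.9
tool_pos: [0.5635, -0.1977, 0.2123]
tool_rot: [-0.112, 0.96, 0.024, 0.257]
ft_force: [-4.5, -2.0, 4.2]
finger_gap: 0.268
t 10.9 nozzle in stub mm [-0.1 -1.2  0.8] phi 0.8 tilt deg 0.2 F stub [-2.  -1.   6.1] M stub [-0.49  2.19  0.02] gap 0.268 q [-0.1  -0.35 -0.32 -0.17 -1.1  -1.2 ]
```

View pics/in2.png

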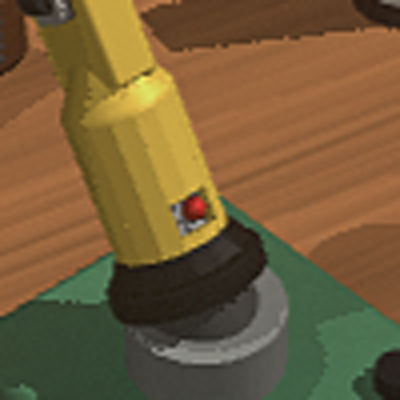

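The red button shows inside the window at (195,208). I'll turn a few degrees further to center it, watching the resistance.

```bash
python3 -m handwheel '[[1,[0.0003,0.0004,0.0005],[0,0,-0.035]],[1,[0.0004,0.0006,0.0005],[0,0,-0.07]],[1,[0.0004,0.0006,0.0005],[0,0,-0.07]]]';python3 -c "
from h import *
where()"; python3 -m handwheel '[[1,[0,0.0003,0.0005],[0,0,-0.035]],[1,[0,0.0004,0.0005],[0,0,-0.07]],[1,[0,0.0004,0.0005],[0,0,-0.07]]]';python3 -c "
from h import *
where()
a=r.get_image('scene')[:,:,::-1]; cv2.imwrite('pics/in3.png',cv2.resize(a[240:290,255:305],(400,400),interpolation=cv2.INTER_CUBIC))"
```

```text
time_s: 11.3
tool_pos: [0.563, -0.1978, 0.2119]
tool_rot: [-0.144, 0.955, 0.015, 0.258]
ft_force: [-5.3, -2.7, 4.2]
finger_gap: 0.271
t 11.3 nozzle in stub mm [-0.7 -1.5  0.7] phi 4.8 tilt deg 0.3 F stub [-2.9 -1.5  6.5] M stub [-0.96  2.15 -0.07] gap 0.271 q [-0.1  -0.35 -0.32 -0.17 -1.1  -1.13]
time_s: 11.6
tool_pos: [0.563, -0.198, 0.2119]
tool_rot: [-0.177, 0.95, 0.006, 0.258]
ft_force: [-3.6, -3.4, 4.1]
finger_gap: 0.27
t 11.6 nozzle in stub mm [-0.8 -2.   0.7] phi 8.7 tilt deg 0.4 F stub [-1.6 -2.5  5.7] M stub [-1.03  2.12 -0.04] gap 0.27 q [-0.1  -0.35 -0.32 -0.17 -1.1  -1.07]
```

View pics/in3.png

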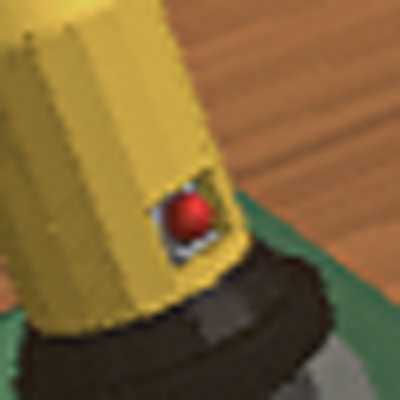

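The red dome stands out through the window, centered at (190,213) in a window spanning 150–222. I'll ease off the side load, let go and back off along the axis.

```bash
python3 -m handwheel '[[1,[0,0.0008,-0.0003],[0,0,0]],[0.6,[0,0.0008,-0.0003],[0,0,0]],[0.3,[0,0.0008,-0.0003],[0,0,0]],[0,[0,0.0008,-0.0003],[0,0,0]],[-0.3,[0,0.0008,-0.0003],[0,0,0]],[-0.3,[0,0.0008,-0.0003],[0,0,0]]]'; python3 -c "
from h import *
where()"; python3 -m handwheel '[[-0.3,[0,0,-0.01],[0,0,0]],[-0.3,[0,0,-0.03],[0,0,0]],[-0.3,[0,0,-0.06],[0,0,0]],[-0.3,[0,0,-0.09],[0,0,0]],[-0.3,[0,0,-0.12],[0,0,0]],[-0.3,[0,0,-0.12],[0,0,0]]]';python3 -c "
from h import *
where()
a=r.get_image('scene')[:,:,::-1]; b=r.get_image('top')[:,:,::-1]; cv2.imwrite('pics/end.png',np.hstack([cv2.resize(a[190:310,215:335],(400,400),interpolation=cv2.INTER_CUBIC),cv2.resize(b[120:180,285:345],(400,400),interpolation=cv2.INTER_CUBIC)]))"
```

```text
time_s: 12.25
tool_pos: [0.5626, -0.197, 0.2117]
tool_rot: [-0.177, 0.95, 0.006, 0.258]
ft_force: [0.3, -0.1, 0.3]
finger_gap: 0.647
t 12.25 nozzle in stub mm [-1.  -0.9  0.7] phi 8.7 tilt deg 0.3 F stub [ 0.4 -0.1  0.1] M stub [ 0.01  1.37 -0.06] gap 0.647 q [-0.1  -0.35 -0.32 -0.17 -1.1  -1.07]
time_s: 12.85
tool_pos: [0.5034, -0.2107, 0.3228]
tool_rot: [-0.177, 0.949, 0.003, 0.262]
ft_force: [0.5, 0.4, 0.2]
finger_gap: 0.649
t 12.85 nozzle in stub mm [  2.8  -2.1 127.2] phi 8.8 tilt deg 0.7 F stub [ 0.6  0.3 -0.1] M stub [-0.07  1.33  0.04] gap 0.649 q [-0.15 -0.46 -0.2  -0.18 -1.33 -1.06]
```

View pics/end.png

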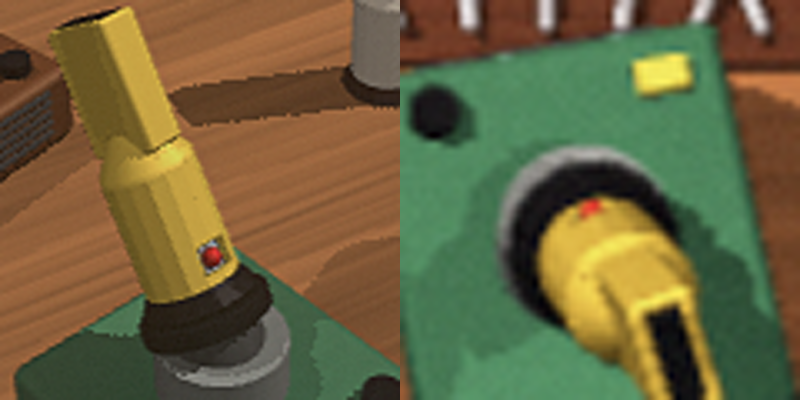

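The nozzle stands free on the collar, and the button shows in both views: scene (278.6,267), top (313.5,151). Those pixels are within about 1 px of where it was on the bare stub, (278.1,266.1) and (313.7,151.1), so it is fully out. I'm handing in.

```bash
python3 -c "
from h import *
where(); r.finish_job(); print('done')"
```

```text
t 12.95 nozzle in stub mm [ 1.000e-01 -4.000e-01  1.222e+02] phi 8.7 tilt deg 0.4 F stub [ 0.  -0.9 -1.3] M stub [-0.03  1.43 -0.04] gap 0.651 q [-0.15 -0.46 -0.2  -0.18 -1.33 -1.06]
the job is handed in; nothing more can be done
done
```

The yellow nozzle is locked on the green collector's stub. I slid it down until its mouth met the collar, turned it about 26° with light pressure, then let go and backed the gripper about 120 mm off. I handed the job in at about 13 s.

- **Seating:** the mouth read about 0.7 mm above the collar and within about 2 mm of its axis, with under 0.5° of tilt. These figures come from the tool pose before I let go; I did not re-measure the nozzle's pose afterwards.
- **Force:** wrist force peaked at about 19 N along the stub when the mouth met the collar. It was about 6 N while turning, read at the end of each move only.
- **Button:** the red button stands out through the window in both the scene and top pictures. It is within about 1 px of where it was on the bare stub, so I judged it fully out.
- **After release:** the gripper reads open, with no contact force.
- **Not confirmed:**
  - I did not test the lock by turning against the button.
  - The axial push from the button on the way down was smaller than the stated 10 to 15 N. I took it as pressed in from the change in wrist moment.
  - I did not re-measure the birds and the mallet, though the arm's path stayed well clear of them.

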